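# Leak-test a watch case: wind the timer, draw the piston rod and hold it

### The job

Test the watch case in the leak tester: wind the key of the white clockwork timer clockwise until it is fully wound, up at its stop (this takes several partial turns). Then take the black knob of the piston rod and draw the rod straight out along its leaning bore, without wrenching or cocking it sideways, until its whole green band has come out of the blue block but the red band is still hidden inside, and finish there: the program ends with the gripper still gripping the rod. Leave the other things on the bench where they are.

Things in the scene. Friction and masses are not known exactly. Their poses are not given: they have to be found in the camera images.
- key (a joint): turn of the timer's brass winding key, rad: 0 run down, grows as the key turns clockwise seen from above, fixed stop at 2.8 (fully wound; over 2.6 counts). At the start 0 to 0.7. It is sprung (0.09 N m at first, 0.15 N m at the stop) but stays where it is let go. At value q the key's red end points along the timer's x axis turned clockwise by q.
- timer: white round timer, 98 mm across its dark foot, 92 mm across above, top face 45 mm above the bench, fixed to the bench. Origin: centre of its underside; z up; its x axis is where the red end of the key points at joint value 0. A green mark on the top face shows where the red end points when fully wound; small black ticks lead round to it.
- key_grip (a point): point on the key's turning axis, 68 mm above the bench, where to grip the key across its thickness. The key is an upright flat bar 42 mm long, 9 mm thick and 26 mm high (from 53 to 79 mm above the bench) that turns about its middle; one end of the bar is red.
- tester: the leak tester, fixed to the bench: grey base plate 230 x 120 x 15 mm with a round clear chamber (86 mm across, top 70 mm above the bench) on its far half and the blue cylinder block on its near half. Origin: centre of the underside; x from the block towards the chamber, z up.
- bore: blue block, 44 x 44 mm square and 78 mm long, with the round bore (17.2 mm wide, so the rod has 1.2 mm of play, 70 mm deep, closed at the bottom) along its middle. It leans 0.40 rad (23 degrees) from vertical towards the tester's -x side. Origin: centre of the bore's mouth on the block's top face; z along the bore, outwards; y level, along the tester's y axis. Fixed to the tester.
- rod: loose piston rod: steel shaft 16 mm thick, black knob on top, 0.18 to 0.35 kg. Origin: centre of its lower end; z along the rod to the knob. At rest the lower end is on the bore's floor, 70 mm inside. Red band 12 to 22 mm, green band 32 to 42 mm from the lower end: drawn out by d mm, green is all out from d = 38, red shows from d = 48. It is slippery and slides back down if let go.
- rod_grip (a point): middle of the black round knob (30 mm across, 30 mm long), on the rod's axis, 97 mm from the rod's lower end. At rest it is 27 mm above the bore's mouth, and the knob begins 12 mm above the mouth. Only the rod's weight and light rubbing resist the pull.
- dropper: bystander: amber bottle, 44 mm wide, 115 mm high; origin centre of the underside
- pot: bystander: white pot, 52 mm wide, 50 mm high; origin centre of the underside
- ingot: bystander: steel-coloured metal bar 50 x 32 x 12 mm; origin centre of the underside
- loupe: bystander: black cylinder (eye loupe) 34 mm wide, 28 mm high; origin centre of the underside
- band1: bystander: steel finger ring lying flat, 23 mm wide, 6 mm high; origin centre of the underside
- band2: bystander: brass finger ring lying flat, 22 mm wide, 5 mm high; origin centre of the underside
- brush: bystander: brush lying flat, 160 mm long; origin under its middle
- driver: bystander: screwdriver lying flat, 150 mm long; origin under its middle
There are look-alikes about, which are no part of the job. Leave any yellow look-alike of the rod alone. What is shaped like the timer but orange is not meant.

How it is judged (in metres and radians):
On the way, in this order (a step that is already met when the one before it is completed fails the run):
1. the timer's key is fully wound (value of joint key above 2.6 rad), for 0.2 s.
2. then the rod is drawn out to where the green band is out and the red band is not (z of rod in the frame of bore between -0.034 and -0.02 m), for 0.2 s.
At the end, for the whole second after the job is handed in: The key still stands wound (over 2.5 rad); the rod stands 36 to 50 mm out of its rest position, still in the bore (lower end within 3 mm of the bore's axis, aligned with it within 0.042 rad and bearing on it with under 15 N), at rest (under 10 mm/s) and gripped by the fingers (over 3 N) (all of step 2 and value of joint key above 2.5 rad and x of rod in the frame of bore between -0.003 and 0.003 m and y of rod in the frame of bore between -0.003 and 0.003 m and angle between the z axis of rod and the z axis of bore, either way round below 0.042 rad and contact force between rod and bore below 15 N and linear speed of rod below 0.01 m/s and contact force between the fingers and rod above 3 N); the arm keeps its last pose, push and grip.
It fails at once if the rod is cocked in its bore (angle between the z axis of rod and the z axis of bore, either way round above 0.06 rad).
It fails at once if the rod comes right out of the bore (z of rod in the frame of bore above -0.003 m).
It fails at once if the rod is wrenched hard against the bore (over 60 N) (contact force between rod and bore above 60 N).
It fails at once if a bystander is shifted by more than 30 mm (distance of any of dropper, pot, ingot, loupe, band1, band2, brush, driver from where it was at the start of the episode above 0.03 m).
It also fails if it takes over 56 s, if anything falls off the work surface, if the arm or the gripper's body presses on something with over 40 N, if the wrist force passes 120 N, or if a joint passes its speed limit or range.

### The arm

A 6-joint arm with a two-finger parallel gripper is mounted at the origin on the work surface. World frame = base frame: x ahead of the robot, y to its left, z up, the work surface at z = 0. Lengths are in mm, angles in rad, forces in N, time in s.
With the tool pointing down it reaches from about 350 to 775 mm from the base axis. Payload 7.3 kg.
Tool frame: the origin (TCP) lies at the very end of the fingers, on their centre line; the grasp point (between the pads) lies 19 mm behind it; z points along the fingers, y is the line along which they close (so a half turn about z gives the same grasp; the last joint's range is limited). The gripper opens to 92 mm and grips with 3 to 60 N. Pads are 19 mm wide; open, the fingers measure 130 mm over their backs; the gripper's body (75 mm by 190 mm) begins 47 mm behind the grasp point.
Start: joints at [-1.333, 0.342, 1.524, -0, 1.275, -0.146], TCP at [196.608, -486.816, 226.741] pointing down, gripper open.
Joint ranges: [-2.53, 2.53], [-0.77, 2.02], [0.04, 2.7], [-1, 4.14], [0.28, 2.66], [-3.11, 3.11]. Speed limits (rad/s): [2.57, 2.57, 3.14, 3.14, 3.14, 3.14].

### API

Orientations are given as [roll, pitch, yaw] about the fixed x, y, z axes, in that order (R = Rz(yaw) Ry(pitch) Rx(roll)).
In Python, from plant import get_obs, vision, workorder gives the robot as it stands.
- The arm moves only by the shell command python3 -m pendant 'ROWS' [OPENING]. ROWS is a JSON object of lists of equal length, an entry for each row: "dp": the shift along the tool's x, y, z in m, a list of three; "rotation": the turn, a rotation vector about the tool's x, y, z in rad, a list of three. A call has 1 to 8 rows; each row is the pose to reach, as a shift and turn from the pose commanded when the call began, along the tool's axes at that moment; what a row does not reach only later rows make up. A row lasts 1/8 s, in which the tool goes at most 62.5 mm and 10.7 degrees, less where a joint would pass 70% of its speed; a pose out of reach is approached as far as the arm can. A call with a gripper value outside its range is refused whole. OPENING is the finger opening in m, from 0 to 0.0918, set as the call begins (- or left out, the last holds). The fingers move at their own pace and stop on an object; the grip force is fixed at half the most. Time passes only in rows, so rows that repeat a pose let the fingers close. It gives the time, the measured TCP pose, the force, the opening and the grip force at its end, in the units of the state.
- get_obs(): the state, without advancing time (a new reading comes with each control period).
- vision.capture(name): name is "scene" or "top" or "wrist"; returns a dict with "pixels" (384x512x3 uint8, red, green, blue), "vfov" (degrees; the focal length in pixels is half the picture's height over the tangent of half this angle, whatever the lens; pixels are square), "cx", "cy" (the principal point, pixels), "pose" (4x4, takes a point from camera to world coordinates); the wrist camera has in their place "T_tool_cam" (4x4, takes a point from camera to tool coordinates, whose origin is the TCP and whose axes are the flange's). Camera axes: x right, y up, looking along -z (the intrinsics and any distortion apply to the point x, -y, -z); pixel columns grow to the right and rows downward; lengths in mm; the calibration is good to about 2 mm. The wrist camera is an equidistant fisheye: a pixel r from the principal point sees the ray r / f radians off the axis. A picture is of the moment at which its call begins: read the wrist's pose just before it. There is no depth.
- workorder.close_job(): hands the job in; it is judged then, once.
The state is a dict: "time": time; "joint_positions": joint angles; "dq": joint speeds; "tau": joint torques, N m; "tool_pos": TCP position; "tcp_rot": TCP orientation; "contact_force": force on the tool from outside, world axes, zero at the start; "moment": the same for the moment, N m; "grip_width": finger opening in mm; "finger_force": force on a finger pad.
Only numpy, scipy, OpenCV 4.12 (cv2) and the standard library are available. Lean on these libraries where they do the work, as an engineer would, in place of code of your own. Each camera call takes 0.05 s, during which the arm holds its last target. There are 200 camera calls.

## Working session

There is one attempt and no reset: what is moved stays moved. The work goes in short steps, Python scripts to look and compute and a shell command to move; the robot and the scene stay as the last step left them, time stands still between calls to the robot, and variables do not carry over. Pictures are saved under pics/ and viewed, at most 10 in all, crops included, and the job is handed in when it is done.

```bash
ls; mkdir -p pics; python3 - <<'E'
from plant import get_obs, vision
import cv2,numpy as np
o=get_obs(); print(o)
for n in ("scene","top"):
    c=vision.capture(n); print(n,c["vfov"],c["cx"],c["cy"],np.round(c["pose"],4).tolist(),[k for k in c])
    cv2.imwrite(f"pics/{n}0.png",cv2.resize(c["pixels"][:,:,::-1],(768,576),interpolation=cv2.INTER_CUBIC)); np.save(f"{n}.npy",c["pixels"])
E
```

```text
pics
{'time': 0.0, 'joint_positions': array([-1.33297754e+00,  3.42716671e-01,  1.52500546e+00, -4.57050621e-06,
        1.27540691e+00, -1.45979098e-01]), 'dq': array([-0.00107427, -0.00034627, -0.00099056,  0.00060252, -0.00010328,
        0.00167964]), 'tau': array([ 3.84647910e-05, -4.31238055e+01, -2.44224715e+01,  7.17138383e-02,
        5.57273731e-02, -1.25656666e-04]), 'tool_pos': array([ 196.51657194, -486.39611966,  226.05214125]), 'tcp_rot': array([-3.14007197e+00, -2.19160933e-04,  3.83799052e-01]), 'contact_force': array([0.8798056 , 0.26610009, 0.65114049]), 'moment': array([ 0.00317768, -0.00106845, -0.04791493]), 'finger_force': 0.0, 'grip_width': 91.62628049085009}
scene 48.52040547024464 255.1722016692063 203.06335499615835 [[0.5161, -0.6312, 0.579, 1218.3329], [0.8563, 0.3643, -0.3661, -431.7866], [0.0202, 0.6847, 0.7285, 947.2861], [0.0, 0.0, 0.0, 1.0]] ['pixels', 'vfov', 'cx', 'cy', 'pose']
top 49.14349418681604 253.71196344317715 192.57632097940098 [[-0.025, 0.9909, -0.132, 367.4984], [-0.9997, -0.0237, 0.0116, 17.301], [0.0083, 0.1322, 0.9912, 1609.9173], [0.0, 0.0, 0.0, 1.0]] ['pixels', 'vfov', 'cx', 'cy', 'pose']
```

View pics/scene0.png

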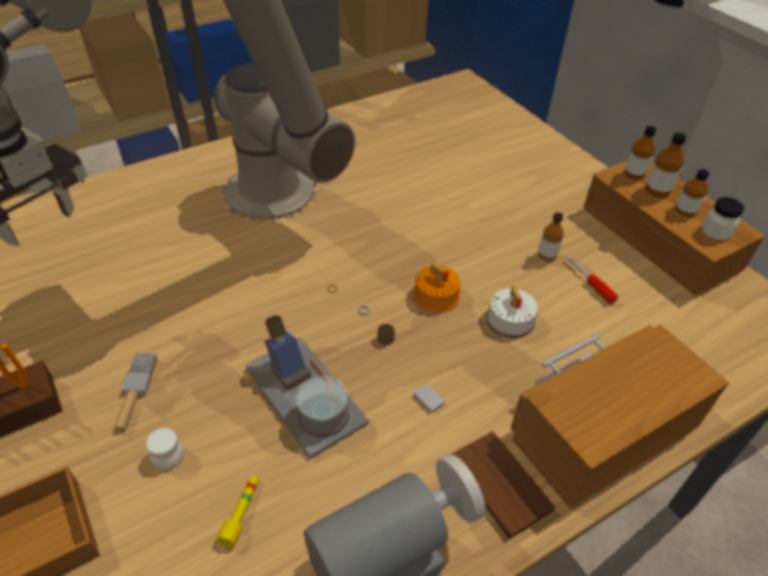

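View pics/top0.png

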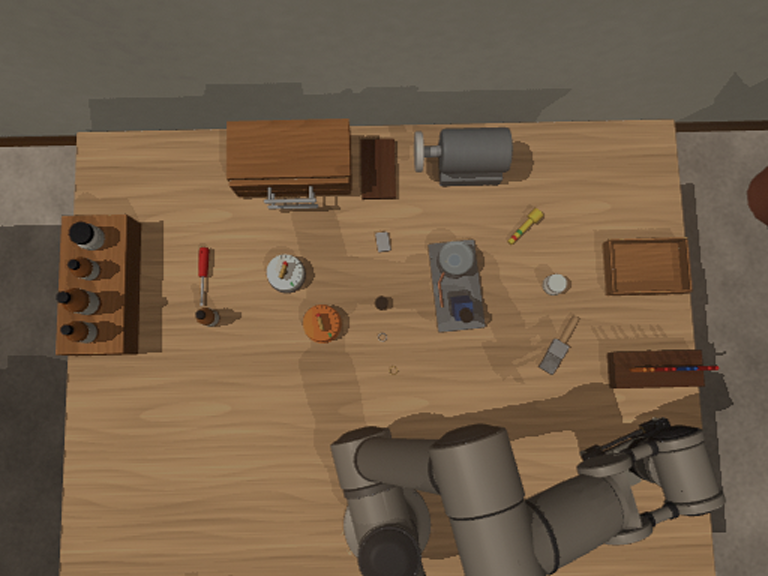

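Candidates (768x576 pictures):
- Timer: white at scene (512,311) / top (286,272), against the orange look-alike at scene (437,287). I choose the white one.
- Rod: black knob on the blue block at scene (275,325) / top (460,307), against the yellow look-alike at scene (240,510) and the black loupe at (386,334). I choose the knob on the block.

Next I check both in a close crop.

```bash
python3 - <<'E'
import cv2,numpy as np
s=np.load("scene.npy")[:,:,::-1];t=np.load("top.npy")[:,:,::-1]
f=lambda im,x,y,w,h,k:cv2.resize(im[y:y+h,x:x+w],None,fx=k,fy=k,interpolation=cv2.INTER_CUBIC)
a=f(s,310,175,66,50,6);b=f(s,158,200,98,110,4)  # 396x300, 392x440
c=f(t,170,160,44,44,6)[:,:264];d=f(t,275,150,66,75,5)
cv=np.zeros((600,800,3),np.uint8)
cv[:200*1+100,:396]=a[:300];cv[:440,400:792]=b
cv[310:310+264,:264]=c
cv2.imwrite("pics/crop1.png",cv)
cv2.imwrite("pics/crop2.png",f(t,275,150,66,75,8))
E
```

```text
(no output)
```

View pics/crop1.png

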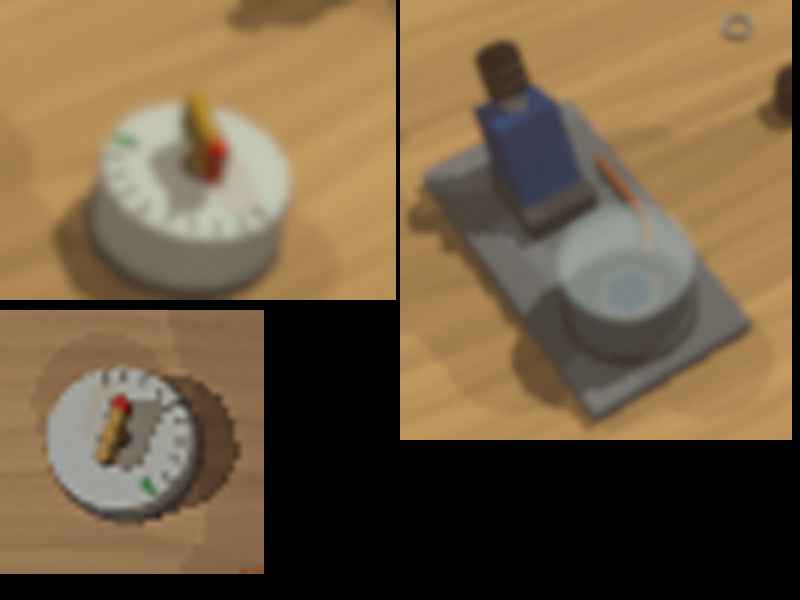

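View pics/crop2.png

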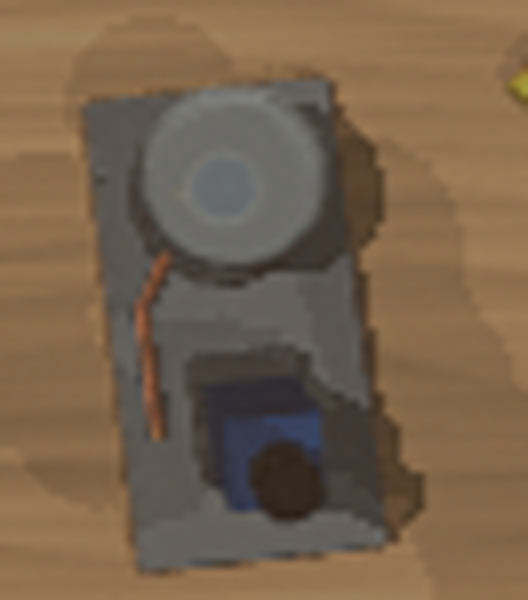

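```bash
cat > h.py <<'E'
import numpy as np
from scipy.spatial.transform import Rotation as R
from scipy.optimize import least_squares
C={"scene":(48.52040547024464,255.1722,203.06335,np.array([[0.5161,-0.6312,0.579,1218.3329],[0.8563,0.3643,-0.3661,-431.7866],[0.0202,0.6847,0.7285,947.2861],[0,0,0,1]])),
"top":(49.14349418681604,253.71196,192.57632,np.array([[-0.025,0.9909,-0.132,367.4984],[-0.9997,-0.0237,0.0116,17.301],[0.0083,0.1322,0.9912,1609.9173],[0,0,0,1]]))}
def proj(n,p):
    v,cx,cy,T=C[n];f=192/np.tan(np.radians(v/2));q=(np.asarray(p)-T[:3,3])@T[:3,:3]
    return np.array([cx+f*q[...,0]/-q[...,2],cy-f*q[...,1]/-q[...,2]]).T
def ray(n,u,z):
    v,cx,cy,T=C[n];f=192/np.tan(np.radians(v/2));d=T[:3,:3]@[(u[0]-cx)/f,-(u[1]-cy)/f,-1]
    return T[:3,3]+d*(z-T[2,3])/d[2]
def tri(us,ut):
    return least_squares(lambda p:np.r_[proj("scene",p)-us,proj("top",p)-ut],[600,0,50])
def pose(p,rpy):
    return np.array(p),R.from_euler('xyz',rpy)
E
python3 - <<'E'
from h import *
A=lambda l,o,k:np.array(l)/k+o
sc=A([(25,178),(170,103),(348,325),(197,415)],(158,200),4)   # left, top, right, bottom
tc=A([(85,100),(330,80),(385,543),(138,570)],(275,150),8) # TL TR BR BL
loc=np.array([[115,60],[115,-60],[-115,-60],[-115,60]])
def base(v,z=15):
    c,s=np.cos(v[2]),np.sin(v[2]);return np.c_[loc@np.array([[c,s],[-s,c]])+v[:2],np.full(4,z)]
# scene: left=? match by proximity
from itertools import permutations
def res(v,w="both"):
    B=base(v);P=proj("scene",B);e=min((np.ravel(P[list(q)]-sc) for q in permutations(range(4))),key=lambda r:r@r)
    return np.r_[e,np.ravel(proj("top",B)-tc)]
g=ray("top",tc.mean(0),15)
r=least_squares(res,[g[0],g[1],0.05]);print("tester",r.x,np.round(r.fun,1))
k=tri(A([(101,71)],(158,200),4)[0],A([(287,481)],(275,150),8)[0]);print("knob",k.x,k.fun)
v=r.x;c,s=np.cos(v[2]),np.sin(v[2]);print("knob in tester",np.array([[c,s],[-s,c]])@(k.x[:2]-v[:2]))
o=(310,175);t=(170,160)
print("timer scene",ray("scene",A([(196,171)],o,6)[0],45))
for nm,p,z in [("red",(121,94),79),("brass",(105,150),79),("green",(148,175),45),("disc",(117,127),45)]: print(nm,ray("top",A([p],t,6)[0],z))
for nm,p,z in [("red",(218,145),79),("brass",(195,95),79),("green",(125,141),45)]: print(nm,ray("scene",A([p],o,6)[0],z))
E
```

```text
tester [ 5.89061635e+02 -1.93265632e+02  7.81059982e-02] [-2.  -1.4 -0.4 -1.6  0.9 -0.7 -1.6  0.6 -0.9 -1.2 -0.8 -1.7 -0.3 -0.7
 -0.7 -0.9]
knob [ 500.48448022 -200.84074426  106.60500041] [-0.71552906  0.00706381 -0.91948312 -0.36703396]
knob in tester [-88.89816834  -0.64064291]
timer scene [630.51028196 242.19007198  45.        ]
red [639.9657288  232.45440812  79.        ]
brass [605.33384308 242.43513526  79.        ]
green [594.13326578 220.59963066  45.        ]
disc [625.04911289 239.84765421  45.        ]
red [644.64329281 236.63751992  79.        ]
brass [612.95326676 248.45555169  79.        ]
green [597.04670932 224.679696    45.        ]
```

Crops confirm both choices: the white timer with its brass key (red end at scene (218,145) of the crop, green mark at (125,141)) and the black knob on the blue block. I'll work out the first move now.

```bash
cat >> h.py <<'E'
def go(p,rpy):
    from plant import get_obs
    o=get_obs();a=R.from_euler('xyz',o["tcp_rot"]);b=R.from_euler('xyz',rpy)
    print("dp m",np.round(a.inv().apply(np.array(p)-o["tool_pos"])/1e3,4),"rot",np.round((a.inv()*b).as_rotvec(),4))
E
python3 - <<'E'
from h import *
print("dropper",ray("top",(205/1.5,316/1.5),115),"loupe",ray("top",(382/1.5,303/1.5),28))
go([411,-120,215],[np.pi,0,1.6]);go([627,241,190],[np.pi,0,2.81])
E
python3 -m pendant '{"dp":[[0.06,-0.04,0],[0.12,-0.08,0],[0.17,-0.13,0],[0.21,-0.16,0],[0.25,-0.19,0],[0.29,-0.22,0],[0.32,-0.24,0],[0.336,-0.257,0.01]],"rotation":[[0,0,-0.16],[0,0,-0.32],[0,0,-0.48],[0,0,-0.64],[0,0,-0.8],[0,0,-0.96],[0,0,-1.1],[0,0,-1.22]]}'
python3 -c "
from h import *
go([627,241,190],[np.pi,0,2.81])"
```

```text
dropper [511.54171054 418.36905146 115.        ] loupe [542.06469581  -3.92763998  28.        ]
dp m [ 0.3361 -0.2595  0.0115] rot [-1.0000e-03 -1.0000e-03 -1.2162e+00]
dp m [ 0.6715 -0.5133  0.0369] rot [-3.0000e-04 -1.7000e-03 -2.4262e+00]
time: 1.1
tool_pos: [413.0, -121.3, 216.9]
tcp_rot: [3.14, 0.001, 1.61]
contact_force: [-0.5, 0.1, 0.4]
grip_width: 91.7
finger_force: 0.0
dp m [0.3537 0.2279 0.0269] rot [ 7.0000e-04  1.2000e-03 -1.2002e+00]
```

```bash
python3 -m pendant '{"dp":[[0.05,0.03,0],[0.09,0.06,0],[0.14,0.09,0.01],[0.18,0.12,0.01],[0.23,0.15,0.02],[0.28,0.18,0.02],[0.33,0.21,0.027],[0.354,0.228,0.027]],"rotation":[[0,0,-0.16],[0,0,-0.32],[0,0,-0.48],[0,0,-0.64],[0,0,-0.8],[0,0,-0.96],[0,0,-1.1],[0,0,-1.2]]}'
python3 -m pendant '{"dp":[[0,0,0],[0,0,0]],"rotation":[[0,0,0],[0,0,0]]}'
python3 - <<'E'
from plant import get_obs, vision
import cv2,numpy as np,pickle
o=get_obs();c=vision.capture("wrist");print(c["vfov"],c["cx"],c["cy"],np.round(c["T_tool_cam"],4).tolist(),o["joint_positions"])
pickle.dump((o,c),open("w1.pkl","wb"))
cv2.imwrite("pics/w1.png",cv2.resize(c["pixels"][:,:,::-1],(768,576),interpolation=cv2.INTER_CUBIC))
E
```

```text
time: 2.1
tool_pos: [628.1, 241.4, 187.9]
tcp_rot: [-3.141, -0.002, 2.81]
contact_force: [0.2, -0.4, -0.3]
grip_width: 92.3
finger_force: 0.0
time: 2.35
tool_pos: [627.6, 238.0, 189.1]
tcp_rot: [-3.14, -0.001, 2.802]
contact_force: [0.5, -0.1, -0.4]
grip_width: 91.7
finger_force: 0.0
65.70646984690485 251.96211934690328 200.9100604000666 [[0.0007, 0.9658, 0.2593, 70.3903], [1.0, -0.0009, 0.0008, -0.3283], [0.001, 0.2593, -0.9658, -158.0932], [0.0, 0.0, 0.0, 1.0]] [ 2.48528785e-01  6.44900117e-01  1.12378268e+00 -4.23623805e-04
  1.37439552e+00 -9.83030022e-01]
```

View pics/w1.png

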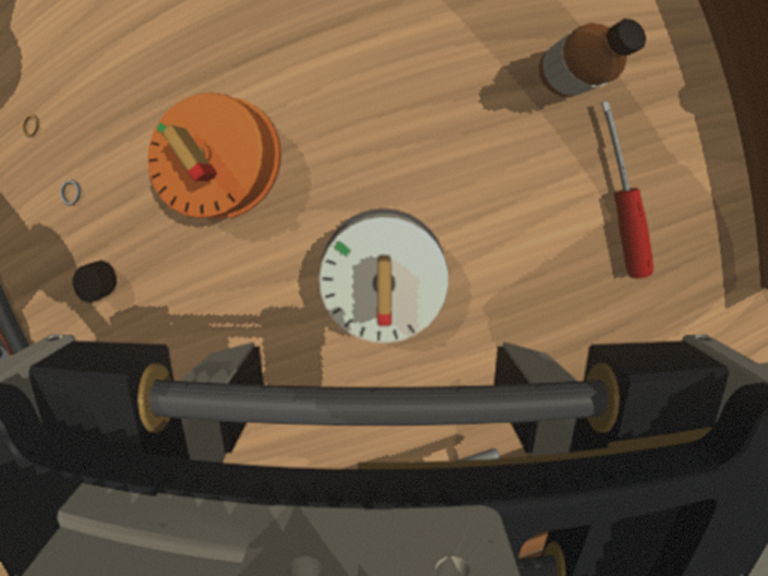

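The wrist view shows the white timer centred near (384,277). Its key's brass end is at (384,256), its red end at (384,324), and the green mark at (342,247).

```bash
cat >> h.py <<'E'
def wray(o,c,u,z):
    f=192/np.tan(np.radians(c["vfov"]/2));d=np.array([u[0]-c["cx"],u[1]-c["cy"]]);r=np.hypot(*d);th=r/f
    l=np.array([np.sin(th)*d[0]/r,-np.sin(th)*d[1]/r,-np.cos(th)]);T=c["T_tool_cam"]
    a=R.from_euler('xyz',o["tcp_rot"]);p=a.apply(T[:3,3])+o["tool_pos"];w=a.apply(T[:3,:3]@l)
    return p+w*(z-p[2])/w[2]
E
python3 - <<'E'
from h import *
import pickle
from plant import get_obs
o,c=pickle.load(open("w1.pkl","rb"))
print(o["tool_pos"],get_obs()["tool_pos"],get_obs()["time"])
for n,u,z in [("far",(384,256),79),("red",(384,325),79),("green",(342,247),45),("disc",(384,277.5),45),("hub",(384,284),53)]: print(n,wray(o,c,np.array(u)/1.5,z))
E
```

```text
[627.61436246 237.95849295 189.13315101] [627.70117463 237.62176835 189.55170977] 2.4
far [603.08489581 249.77745845  79.        ]
red [644.66873058 235.29238457  79.        ]
green [592.87766524 223.309114    45.        ]
disc [622.61378284 243.36409363  45.        ]
hub [625.2358981 242.3566011  53.       ]
```

```bash
python3 -c "
from h import *
go([624,242.5,100],[np.pi,0,2.807]);go([624,242.5,50],[np.pi,0,2.807])"
```

```text
dp m [0.0051 0.0034 0.0896] rot [-0.0008 -0.0005 -0.005 ]
dp m [0.005  0.0035 0.1396] rot [-0.0008 -0.0005 -0.005 ]
```

```bash
python3 -m pendant '{"dp":[[0.005,0.0035,0.03],[0.005,0.0035,0.06],[0.005,0.0035,0.09],[0.005,0.0035,0.11],[0.005,0.0035,0.125],[0.005,0.0035,0.135],[0.005,0.0035,0.139],[0.005,0.0035,0.139]],"rotation":[[0,0,-0.005],[0,0,-0.005],[0,0,-0.005],[0,0,-0.005],[0,0,-0.005],[0,0,-0.005],[0,0,-0.005],[0,0,-0.005]]}'
python3 -m pendant '{"dp":[[0,0,0],[0,0,0],[0,0,0],[0,0,0],[0,0,0],[0,0,0]],"rotation":[[0,0,0],[0,0,0],[0,0,0],[0,0,0],[0,0,0],[0,0,0]]}' 0.0
```

```text
time: 3.4
tool_pos: [624.8, 243.6, 51.0]
tcp_rot: [3.141, 0.0, 2.809]
contact_force: [-0.1, -0.2, 0.3]
grip_width: 91.7
finger_force: 0.0
time: 4.15
tool_pos: [624.5, 243.5, 50.6]
tcp_rot: [-3.141, -0.0, 2.809]
contact_force: [0.6, -1.3, -1.1]
grip_width: 36.5
finger_force: 0.0
```

```bash
python3 -m pendant '{"dp":[[0,0,0],[0,0,0],[0,0,0],[0,0,0],[0,0,0],[0,0,0]],"rotation":[[0,0,0],[0,0,0],[0,0,0],[0,0,0],[0,0,0],[0,0,0]]}'
python3 -m pendant '{"dp":[[0,0,0],[0,0,0],[0,0,0],[0,0,0],[0,0,0],[0,0,0],[0,0,0],[0,0,0]],"rotation":[[0,0,0.12],[0,0,0.24],[0,0,0.36],[0,0,0.48],[0,0,0.6],[0,0,0.72],[0,0,0.84],[0,0,0.9]]}'
```

```text
time: 4.9
tool_pos: [624.3, 242.9, 50.7]
tcp_rot: [-3.14, -0.0, 2.809]
contact_force: [-1.4, -4.7, 1.5]
grip_width: 8.7
finger_force: 30.0
time: 5.9
tool_pos: [625.6, 244.1, 50.7]
tcp_rot: [3.139, -0.0, 1.906]
contact_force: [3.4, 0.2, -2.0]
grip_width: 8.8
finger_force: 30.0
```

```bash
python3 -m pendant '{"dp":[[0,0,0],[0,0,0],[0,0,0],[0,0,0],[0,0,0],[0,0,0],[0,0,0],[0,0,0]],"rotation":[[0,0,0.12],[0,0,0.24],[0,0,0.36],[0,0,0.48],[0,0,0.6],[0,0,0.72],[0,0,0.84],[0,0,0.9]]}'
python3 -c "
from plant import get_obs;print(get_obs()['moment'])"
python3 -m pendant '{"dp":[[0,0,0],[0,0,0],[0,0,0],[0,0,0],[0,0,0],[0,0,0]],"rotation":[[0,0,0.08],[0,0,0.16],[0,0,0.24],[0,0,0.32],[0,0,0.36],[0,0,0.36]]}'
python3 -c "
from plant import get_obs;print(get_obs()['moment'])"
```

```text
time: 6.9
tool_pos: [627.2, 243.9, 50.7]
tcp_rot: [3.137, -0.004, 1.006]
contact_force: [9.2, -0.1, -5.0]
grip_width: 9.0
finger_force: 30.0
[-0.18260492 -1.39920781  0.17774204]
time: 7.65
tool_pos: [627.8, 243.4, 50.7]
tcp_rot: [3.138, -0.006, 0.648]
contact_force: [10.5, -2.1, -6.4]
grip_width: 8.7
finger_force: 30.0
[-0.41027281 -1.61157773  0.06969028]
```

```bash
for i in 1; do python3 -m pendant '{"dp":[[0,0,0],[0,0,0],[0,0,0]],"rotation":[[0,0,0.04],[0,0,0.06],[0,0,0.06]]}'
python3 -c "
from plant import get_obs;print(get_obs()['moment'])"
python3 -m pendant '{"dp":[[0,0,0],[0,0,0],[0,0,0]],"rotation":[[0,0,0.04],[0,0,0.06],[0,0,0.06]]}'
python3 -c "
from plant import get_obs;print(get_obs()['moment'])"; done
```

```text
time: 8.02
tool_pos: [627.9, 243.3, 50.7]
tcp_rot: [3.138, -0.006, 0.588]
contact_force: [10.4, -2.5, -6.2]
grip_width: 8.5
finger_force: 30.0
[-0.41735368 -1.59715549  0.12690561]
time: 8.4
tool_pos: [627.9, 243.2, 50.7]
tcp_rot: [3.138, -0.006, 0.529]
contact_force: [10.9, -2.3, -6.7]
grip_width: 8.6
finger_force: 30.0
[-0.50912137 -1.59732892  0.16190102]
```

```bash
M='from plant import get_obs;print(get_obs()["moment"])'
python3 -m pendant '{"dp":[[0,0,0],[0,0,0],[0,0,0]],"rotation":[[0,0,0.05],[0,0,0.08],[0,0,0.08]]}'|grep -E 'rot|force'; python3 -c "$M"
python3 -m pendant '{"dp":[[0,0,0],[0,0,0],[0,0,0]],"rotation":[[0,0,0.05],[0,0,0.08],[0,0,0.08]]}'|grep -E 'rot|force'; python3 -c "$M"
```

```text
tcp_rot: [3.138, -0.006, 0.45]
contact_force: [9.8, -3.6, -5.5]
finger_force: 31.8
[-0.54707007 -1.64795833  0.66483147]
tcp_rot: [3.139, -0.006, 0.37]
contact_force: [9.2, -3.2, -4.9]
finger_force: 34.4
[-0.60184871 -1.5355972   0.85249022]
```

The moment jumped to about 0.85 N m, so the key is at its stop. I'll release, lift and check.

```bash
python3 -m pendant '{"dp":[[0,0,0],[0,0,0],[0,0,0],[0,0,0],[0,0,0],[0,0,0],[0,0,0],[0,0,0]],"rotation":[[0,0,0],[0,0,0],[0,0,0],[0,0,0],[0,0,0],[0,0,0],[0,0,0],[0,0,0]]}' 0.09
python3 -m pendant '{"dp":[[0,0,-0.04],[0,0,-0.09],[0,0,-0.14],[0,0,-0.15],[0,0,-0.15],[0,0,-0.15]],"rotation":[[0,0,0],[0,0,0],[0,0,0],[0,0,0],[0,0,0],[0,0,0]]}'
python3 - <<'E'
from plant import get_obs, vision
import cv2,numpy as np
o=get_obs();c=vision.capture("wrist");print(o["joint_positions"])
cv2.imwrite("pics/w2.png",cv2.resize(c["pixels"][:,:,::-1],(768,576),interpolation=cv2.INTER_CUBIC)[130:430,190:590])
E
```

```text
time: 10.15
tool_pos: [624.6, 243.6, 50.7]
tcp_rot: [3.142, 0.0, 0.369]
contact_force: [-0.3, 0.1, -0.0]
grip_width: 85.6
finger_force: 0.0
time: 10.9
tool_pos: [623.7, 243.3, 198.5]
tcp_rot: [-3.141, 0.004, 0.369]
contact_force: [-0.6, 0.1, -0.7]
grip_width: 90.0
finger_force: 0.0
[ 2.57609598e-01  6.36817808e-01  1.11278196e+00 -1.02332657e-04
  1.39565690e+00  1.45968781e+00]
```

View pics/w2.png

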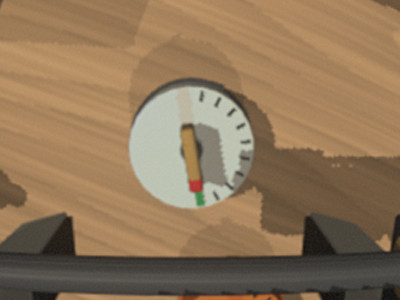

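The wrist crop shows the red end of the key at (196,187) standing right at the green mark (200,199), so it is fully wound. On to the rod.

```bash
python3 -c "
from h import *
go([540,20,220],[np.pi,-0.2,0.2]);go([455,-205,220],[np.pi,-0.4,0.078])"
```

```text
dp m [-0.1587  0.1781 -0.021 ] rot [-0.0169  0.2033  0.1682]
dp m [-0.3191  0.3574 -0.0204] rot [-0.0579  0.4009  0.287 ]
```

```bash
python3 -m pendant '{"dp":[[-0.04,0.04,-0.02],[-0.08,0.08,-0.02],[-0.12,0.13,-0.02],[-0.16,0.18,-0.02],[-0.2,0.22,-0.02],[-0.24,0.26,-0.02],[-0.28,0.31,-0.02],[-0.3,0.335,-0.02]],"rotation":[[0,0.05,0.04],[0,0.1,0.08],[-0.01,0.15,0.12],[-0.02,0.2,0.168],[-0.03,0.25,0.2],[-0.04,0.3,0.23],[-0.05,0.35,0.26],[-0.058,0.401,0.287]]}'
python3 -m pendant '{"dp":[[0,0,0],[0,0,0],[0,0,0]],"rotation":[[0,0,0],[0,0,0],[0,0,0]]}'
python3 - <<'E'
from plant import get_obs, vision
import cv2,numpy as np,pickle
o=get_obs();c=vision.capture("wrist");print(o["tool_pos"],o["tcp_rot"],o["joint_positions"])
pickle.dump((o,c),open("w3.pkl","wb"))
cv2.imwrite("pics/w3.png",cv2.resize(c["pixels"][:,:,::-1],(768,576),interpolation=cv2.INTER_CUBIC))
E
```

```text
time: 11.95
tool_pos: [464.1, -179.2, 219.8]
tcp_rot: [-3.14, -0.404, 0.074]
contact_force: [-0.0, 0.0, 0.1]
grip_width: 89.9
finger_force: 0.0
time: 12.32
tool_pos: [465.9, -175.8, 220.5]
tcp_rot: [-3.14, -0.403, 0.08]
contact_force: [0.3, 0.1, -0.5]
grip_width: 89.9
finger_force: 0.0
[ 465.92871167 -175.8064887   220.46281303] [-3.14036369 -0.40306594  0.07970376] [-0.69659183  0.12516452  1.91158242  0.37693219  0.84660146  0.57945004]
```

View pics/w3.png

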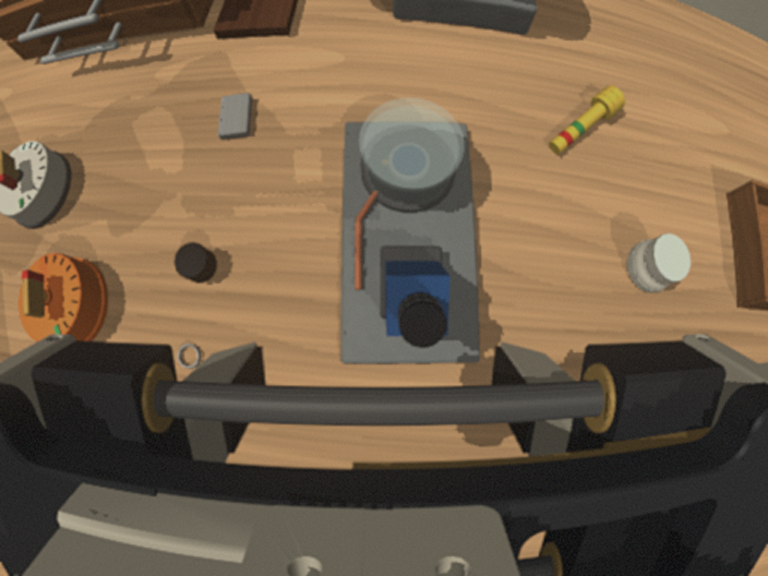

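The wrist view shows the tester ahead: base corners near (346,123), (467,124), (480,362) and (341,361), and the black knob near (422,320) on the blue block. I'll enlarge it for a closer reading.

```bash
python3 - <<'E'
import pickle,cv2,numpy as np
o,c=pickle.load(open("w3.pkl","rb"))
p=c["pixels"][165:240,220:325,::-1]
p=np.clip(p.astype(float)*1.8,0,255).astype(np.uint8)
cv2.imwrite("pics/w3c.png",cv2.resize(p,None,fx=7.5,fy=7.5,interpolation=cv2.INTER_CUBIC))
E
```

```text
(no output)
```

View pics/w3c.png

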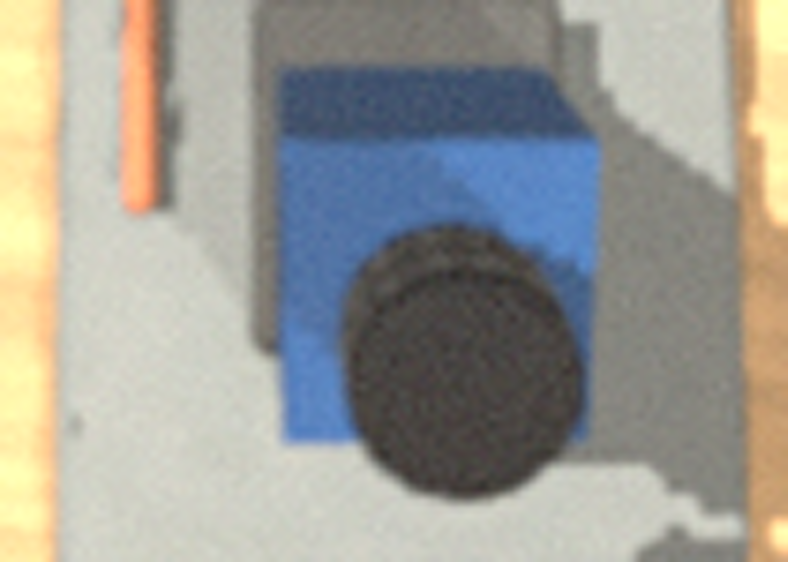

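```bash
cat >> h.py <<'E'
def wproj(o,c,P):
    f=192/np.tan(np.radians(c["vfov"]/2));a=R.from_euler('xyz',o["tcp_rot"]);T=c["T_tool_cam"]
    q=(a.inv().apply(np.atleast_2d(P)-o["tool_pos"])-T[:3,3])@T[:3,:3]
    r=np.hypot(q[:,0],q[:,1]);th=np.arctan2(r,-q[:,2])
    return np.c_[c["cx"]+f*th*q[:,0]/r,c["cy"]-f*th*q[:,1]/r]
E
python3 - <<'E'
from h import *
import pickle
o,c=pickle.load(open("w3.pkl","rb"))
px=np.array([(283,140),(598,140),(283,440),(590,440),(465,383),(465,500),(347,383),(583,383)])/7.5+[220,165]
L=np.array([(22,22,0),(22,-22,0),(-22,22,0),(-22,-22,0),(0,0,42),(-15,0,42),(0,15,42),(0,-15,42)])
ks=np.array([(158+101/4,200+71/4)]);kt=np.array([(275+287/8,150+481/8)])
def B(v): 
    r=R.from_euler('xyz',[0,-v[4],v[3]]);return lambda l:r.apply(l)+v[:3]
def f(v,w=0.3):
    b=B(v);k=b([0,0,27])
    return np.r_[np.ravel(wproj(o,c,b(L))-px),w*(proj("scene",k)-ks[0]),w*(proj("top",k)-kt[0]),(v[4]-.4)/.005]
for w in (0,.3,1):
    r=least_squares(f,[510,-200,82,.078,.4],kwargs=dict(w=w));print(np.round(r.x,3),np.round(B(r.x)([0,0,27]),1))
    J=np.linalg.inv(r.jac.T@r.jac);print("sd",np.sqrt(np.diag(J))[:4])
print(np.round(r.fun,1))
T=[wray(o,c,np.array(u)/1.5,15)for u in [(346,123),(467,124),(480,362),(341,361)]];print(np.round(T,1),np.mean(T,0))
E
```

```text
[ 5.09887e+02 -2.00468e+02  8.18550e+01  8.20000e-02  4.00000e-01] [ 499.4 -201.3  106.7]
sd [0.61643845 0.5464901  4.49843633 0.01466161]
[ 5.09903e+02 -2.00477e+02  8.17290e+01  8.20000e-02  4.00000e-01] [ 499.4 -201.3  106.6]
sd [0.5859914  0.52656529 4.18442383 0.01466706]
[ 5.09969e+02 -2.00500e+02  8.12720e+01  8.20000e-02  4.00000e-01] [ 499.5 -201.4  106.1]
sd [0.45542985 0.44323104 2.72591988 0.01468685]
[ 0.   0.  -0.1  0.1 -0.1  0.1 -0.7 -0.2  0.3  0.1 -0.2 -0.4 -0.1  0.1
  0.6 -0.  -1.  -0.  -0.8 -0.1  0. ]
[[ 691.2 -126.7   15. ]
 [ 701.9 -244.1   15. ]
 [ 475.  -263.2   15. ]
 [ 467.  -144.4   15. ]] [ 583.79317204 -194.61633186   15.        ]
```

```bash
python3 -c "
from h import *
a=R.from_euler('xyz',[0,-.4,.082]).apply([0,0,1]);m=np.array([509.9,-200.5,81.8])
go(m+a*90,[np.pi,-0.4,0.082]);go(m+a*10,[np.pi,-0.4,0.082])"
```

```text
dp m [-0.0157  0.0283  0.054 ] rot [-0.0003 -0.0033 -0.0018]
dp m [-0.016   0.0283  0.134 ] rot [-0.0003 -0.0033 -0.0018]
```

```bash
python3 -m pendant '{"dp":[[-0.008,0.014,0.02],[-0.016,0.028,0.04],[-0.016,0.028,0.054],[-0.016,0.028,0.054],[-0.016,0.028,0.054]],"rotation":[[0,-0.003,-0.002],[0,-0.003,-0.002],[0,-0.003,-0.002],[0,-0.003,-0.002],[0,-0.003,-0.002]]}'
python3 - <<'E'
from h import *
from plant import vision
import pickle
from plant import get_obs
a=R.from_euler('xyz',[0,-.4,.082]).apply([0,0,1]);m=np.array([509.9,-200.5,81.8])
for i in range(3): go(m+a*10,[np.pi,-0.4,0.082]);vision.capture("top")
E
```

```text
time: 13.0
tool_pos: [474.6, -203.8, 165.4]
tcp_rot: [3.141, -0.401, 0.081]
contact_force: [-0.1, 0.3, 0.8]
grip_width: 89.8
finger_force: 0.0
dp m [ 0.     -0.0005  0.0808] rot [ 0.001  -0.0013 -0.0008]
dp m [-0.0001 -0.0008  0.0809] rot [ 0.0014 -0.0017 -0.0008]
dp m [-0.     -0.0009  0.081 ] rot [ 0.0016 -0.0018 -0.001 ]
```

```bash
python3 -m pendant '{"dp":[[0,-0.001,0.02],[0,-0.001,0.04],[0,-0.001,0.055],[0,-0.001,0.068],[0,-0.001,0.076],[0,-0.001,0.08],[0,-0.001,0.08],[0,-0.001,0.08]],"rotation":[[0.001,-0.001,0],[0.001,-0.001,0],[0.001,-0.001,0],[0.001,-0.001,0],[0.001,-0.001,0],[0.001,-0.001,0],[0.001,-0.001,0],[0.001,-0.001,0]]}'
python3 -m pendant '{"dp":[[0,0,0],[0,0,0],[0,0,0],[0,0,0],[0,0,0],[0,0,0],[0,0,0]],"rotation":[[0,0,0],[0,0,0],[0,0,0],[0,0,0],[0,0,0],[0,0,0],[0,0,0]]}' 0.02
python3 -m pendant '{"dp":[[0,0,0],[0,0,0],[0,0,0],[0,0,0]],"rotation":[[0,0,0],[0,0,0],[0,0,0],[0,0,0]]}'
```

```text
time: 14.15
tool_pos: [505.3, -201.1, 91.5]
tcp_rot: [-3.141, -0.4, 0.08]
contact_force: [1.3, 0.3, 0.7]
grip_width: 90.0
finger_force: 0.0
time: 15.02
tool_pos: [505.2, -200.7, 91.1]
tcp_rot: [-3.14, -0.4, 0.08]
contact_force: [1.5, 1.1, 0.9]
grip_width: 29.6
finger_force: 30.0
time: 15.52
tool_pos: [505.2, -200.8, 91.1]
tcp_rot: [-3.14, -0.4, 0.08]
contact_force: [-0.7, 1.2, 1.1]
grip_width: 29.4
finger_force: 30.0
```

```bash
python3 -m pendant '{"dp":[[0,0,-0.004],[0,0,-0.008],[0,0,-0.012],[0,0,-0.016],[0,0,-0.02],[0,0,-0.02],[0,0,-0.02]],"rotation":[[0,0,0],[0,0,0],[0,0,0],[0,0,0],[0,0,0],[0,0,0],[0,0,0]]}'; python3 -c 'from plant import get_obs;print(get_obs()["moment"])'
```

```text
time: 16.4
tool_pos: [497.4, -201.6, 109.6]
tcp_rot: [-3.141, -0.4, 0.08]
contact_force: [0.8, 0.9, -1.2]
grip_width: 29.3
finger_force: 30.0
[0.19526353 0.26939546 0.09615337]
```

Forces are about 1 N, so the rod is sliding freely. I'll draw the remaining 23 mm.

```bash
python3 -m pendant '{"dp":[[0,0,-0.004],[0,0,-0.008],[0,0,-0.012],[0,0,-0.016],[0,0,-0.02],[0,0,-0.023],[0,0,-0.023],[0,0,-0.023]],"rotation":[[0,0,0],[0,0,0],[0,0,0],[0,0,0],[0,0,0],[0,0,0],[0,0,0],[0,0,0]]}'
python3 -m pendant '{"dp":[[0,0,0],[0,0,0],[0,0,0],[0,0,0]],"rotation":[[0,0,0],[0,0,0],[0,0,0],[0,0,0]]}'
python3 - <<'E'
from plant import get_obs, vision
import cv2,numpy as np
o=get_obs();print(o["tool_pos"],o["moment"])
s=vision.capture("scene")["pixels"][:,:,::-1];w=vision.capture("wrist")["pixels"][:,:,::-1]
a=cv2.resize(s[170:270,150:250],(400,400),interpolation=cv2.INTER_CUBIC);b=cv2.resize(w[150:290,200:340],(400,400),interpolation=cv2.INTER_CUBIC)
cv2.imwrite("pics/end.png",np.clip(np.hstack([a,b]).astype(float)*1.4,0,255).astype(np.uint8))
E
```

```text
time: 17.4
tool_pos: [488.5, -202.4, 130.7]
tcp_rot: [-3.141, -0.4, 0.08]
contact_force: [-0.1, 0.1, -1.0]
grip_width: 29.8
finger_force: 30.0
time: 17.9
tool_pos: [488.5, -202.3, 130.7]
tcp_rot: [-3.141, -0.4, 0.08]
contact_force: [0.5, 0.4, -1.7]
grip_width: 29.3
finger_force: 30.0
[ 488.52335259 -202.29832249  130.686647  ] [-0.05556159  0.39323218  0.01987914]
```

View pics/end.png

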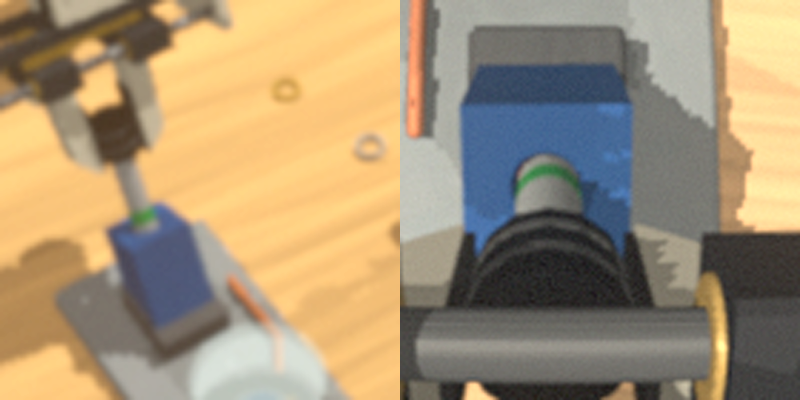

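The green band at (548,180) is fully out, with a strip of steel below it and no red showing. The tool has drawn 43 mm and is still gripping.

```bash
python3 -c "
from plant import workorder;print(workorder.close_job())"
```

```text
the job is handed in; nothing more can be done
None
```

The job is handed in: the key is wound to its stop at the green mark, and the rod is drawn about 43 mm along its bore with green out and red hidden, still gripped (no verdict was returned).

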